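# Click the deep socket onto the holding spindle

## Robot

A 7-joint arm with a two-finger parallel gripper is mounted at the origin on the work surface. World frame = base frame: x ahead of the robot, y to its left, z up, the work surface at z = 0. Lengths are in m, angles in rad, forces in N, time in s.
With the tool pointing down it reaches from about 0.4 to 0.85 m from the base axis. Payload 10.4 kg.
Tool frame: the origin (TCP) lies between the finger pads; the fingertips stand 8 mm ahead of it and the grasp point (between the pads) lies 11 mm behind it; z points along the fingers, x is the direction in which the jaws open and shut, and the axes are right-handed (so a half turn about z gives the same grasp; the last joint's range is limited). The gripper opens to 87 mm and grips with 3 to 60 N. Pads are 19 mm wide; open, the fingers measure 117 mm over their backs; the gripper's body (75 mm by 190 mm) begins 51 mm behind the grasp point.
Start: joints at [1.136, 0.332, -0.065, 1.46, 0.022, 1.35, -0.088], TCP at [0.25, -0.573, 0.231] pointing down, gripper open.
Joint ranges: [-2.6, 2.6], [-0.5, 2.12], [-1.47, 1.34], [0.16, 2.42], [-1.27, 4.41], [0.06, 2.06], [-2.6, 2.6]. Speed limits (rad/s): [2.22, 2.22, 2.79, 2.79, 3.14, 3.14, 3.14].

## Interface

Orientations are given as a unit quaternion [x, y, z, w].
In Python, from bench import r, viewer gives the robot as it stands.
- The arm moves only by the tool apply_moves, never from a script. Its argument "increments" is a list of rows, each an object with "grip": the closure in counts, from 0 (fully open) to 255 (shut); "xyz": the shift along the tool's x, y, z in mm, a list of three; "rotation": the turn, a rotation vector about the tool's x, y, z in degrees, a list of three. A call has 1 to 5 rows; each row is the pose to reach, as a shift and turn from the pose measured when the call began, along the tool's axes at that moment; what a row does not reach only later rows make up. A row lasts 1/8 s, in which the tool goes at most 62.5 mm and 10.7 degrees, less where a joint would pass 70% of its speed; a pose out of reach is approached as far as the arm can. A call with a gripper value outside its range is refused whole. The fingers move at their own pace and stop on an object; "squeeze" is the grip in N (left out, the last holds). Time passes only in rows, so rows that repeat a pose let the fingers close. It gives the time, the measured TCP pose, the force and the opening at its end, in the units of the state.
- r.read_state(): the state, without advancing time (a new reading comes with each control period).
- viewer.camera(name): name is "scene" or "side" or "wrist"; returns a dict with "img" (400x640x3 uint8, blue, green, red), "range_z" (400x640 float32, m along the optical axis (not along the pixel's ray), 0 where there is no reading), "vertical_fov" (degrees; the focal length in pixels is half the picture's height over the tangent of half this angle, whatever the lens; pixels are square), "cx", "cy" (the principal point, pixels), "D" ([k1, k2, p1, p2, k3] as OpenCV has them; the pictures are not rectified), "rvec" (rotation vector, rad) and "tvec" (3), from world to camera coordinates, as OpenCV has them. Camera axes: x right, y down, z forward; pixel columns grow to the right and rows downward; lengths in m; the calibration is good to about 2 mm. A picture is of the moment at which its call begins.
- r.close_job(): hands the job in, once; it reports no verdict.
The state is a dict: "time": time; "joint_positions": joint angles; "joint_vel": joint speeds; "joint_torque": joint torques, N m; "ee_pos": TCP position; "eef_rot": TCP orientation; "ft_force": force on the tool from outside, world axes, zero at the start; "torque": the same for the moment, N m; "width": finger opening in m.
Only numpy, scipy, OpenCV 4.12 (cv2) and the standard library are available. Lean on these libraries where they do the work, as an engineer would, in place of code of your own. Each camera call takes 0.05 s, during which the arm holds its last target.

## Task

Take the tall socket off the cardboard sheet and push it, drive hole down, onto the square drive of the holding stand until the spring ball clicks in and the socket sits fully home on the spindle's shoulder, so that it can be brushed clean there. The square can stand at any angle: feel for it by turning the socket under light pressure, then push it home with a firm but gentle hand; a shove of 40 N would damage the stand. Let go of it at the end, and leave the other sockets, the jar and the brush where they are.

Things in the scene. Friction and masses are not known exactly. Their poses are not given: they have to be found in the camera images.
- deep_socket: the one tall steel socket: round, 40 mm in diameter, 80 mm tall, about 0.25 kg, standing on the sheet; origin at the centre of its underside, z up. Hex opening on top, 20 mm deep. In its underside the drive hole: 20.2 mm square, 28 mm deep, sides along its x and y (same every 90 degrees), mouth widened to 24.8 mm over the first 4 mm, detent groove in all four walls 16 mm up
- stand: the holding stand, fixed: grey round flange 110 mm in diameter, 14 mm thick, a neck 48 mm in diameter, on it a steel spindle with a shoulder 38 mm in diameter and a 19 mm square drive pointing straight up. Origin at the centre of its underside, on the spindle's axis. The spindle is stiff to turn (0.4 N m) and may stand at any angle: the stand's x and y do NOT tell the angle of the square
- drive_seat (a point): on the stand's axis at the spindle's shoulder (60 mm above the table), where the socket's underside rests when home. A 9 mm spring ball stands 2.6 mm out of one face of the drive, 16 mm above the shoulder; passing it takes 6 to 15 N of downward push (the socket's weight is not enough), then it clicks into the groove as the socket meets the shoulder. x and y do not tell the square's angle
- drive_tip (a point): on the stand's axis at the top end of the square drive, 26 mm above the shoulder (86 mm above the table), z up. The top 3 mm of the drive taper from 19 mm to 14 mm square. A socket turned wrongly stops with its underside 2 to 7 mm below this point; turned rightly (within about 3 degrees) it slides on to about 9 mm, where it meets the ball
- card: cardboard sheet on which the three sockets stand in a row along its y axis, 105 mm apart, fixed, 110 x 320 mm and 4 mm thick; origin at the centre of its underside
- short_socket_a: short steel socket, 40 mm in diameter, 50 mm tall, bystander. It stands upright on the sheet; origin at the centre of its underside, z up.
- short_socket_b: the other short steel socket, 40 mm in diameter, 50 mm tall, bystander. It stands upright on the sheet; origin at the centre of its underside, z up.
- jar: closed amber glass jar, 72 mm in diameter, 100 mm tall, bystander; origin at the centre of its underside
- brush: flat brush with a yellow handle, 200 mm long, 42 mm wide, 20 mm thick, lying along its x axis (bristles at +x), bystander; origin under its middle
Mind the look-alikes: they are no part of the job. Leave any yellow look-alike of the deep_socket alone.

How it is judged:
On the way, in this order (a step that is already met when the one before it is completed fails the run):
1. the tall socket is held clear of the sheet (height (world z) of deep_socket above 0.03 m and contact force between the fingers and deep_socket above 1 N), for 0.1 s.
2. the tall socket is pushed fully home on the drive, the fingers on it (z of deep_socket in the frame of drive_seat between -0.003 and 0.002 m and horizontal distance between deep_socket and drive_seat below 0.0035 m and angle between deep_socket's own z axis and vertical below 0.06 rad and contact force between the fingers and deep_socket above 1 N), for 0.05 s.
At the end, for the whole second after the job is handed in: The tall socket is fully home on the square drive with the ball in its groove (underside within 2 mm of the shoulder, upright within 0.06 rad, centred within 3.5 mm), at rest and released (z of deep_socket in the frame of drive_seat between -0.003 and 0.002 m and horizontal distance between deep_socket and drive_seat below 0.0035 m and angle between deep_socket's own z axis and vertical below 0.06 rad and linear speed of deep_socket below 0.02 m/s and contact force between the fingers and deep_socket below 0.1 N); the robot touches nothing.
It fails at once if the socket is shoved against the stand: the forces at their contacts add up to more than 60 N (about 40 N of push on the slanted tip) (contact force between deep_socket and stand above 60 N).
It fails at once if a short socket is moved more than 25 mm (distance of short_socket_a from where it was at the start of the episode above 0.025 m).
It fails at once if a short socket is moved more than 25 mm (distance of short_socket_b from where it was at the start of the episode above 0.025 m).
It fails at once if the jar is moved more than 25 mm (distance of jar from where it was at the start of the episode above 0.025 m).
It fails at once if the brush is moved more than 25 mm (distance of brush from where it was at the start of the episode above 0.025 m).
It also fails if it takes over 72 s, if anything falls off the work surface, if the arm or the gripper's body presses on something with over 40 N, if the wrist force passes 120 N, or if a joint passes its speed limit or range.

## Working session

There is one attempt and no reset: what is moved stays moved. The work goes in short steps, Python scripts to look and compute and a tool call to move; the robot and the scene stay as the last step left them, time stands still between calls to the robot, and variables do not carry over. Pictures are saved under pics/ and viewed, and the job is handed in when it is done.

Besides the shell and the picture viewer there is one more tool, called after "Emit:" as name(argument=value, ...) on one line, values as JSON. apply_moves: Moves the arm, as the interface text tells. Its arguments: {"type":"object","properties":{"increments":{"type":"array","items":{"type":"object","properties":{"grip":{"type":"number"},"xyz":{"type":"array","items":{"type":"number"}},"rotation":{"type":"array","items":{"type":"number"}}}}},"squeeze":{"type":"number"}},"required":["increments"]}

```bash
mkdir -p pics; cat > h.py <<'E'
import numpy as np, cv2
from bench import r, viewer
def cam(n):
    c=viewer.camera(n); f=200/np.tan(np.radians(c['vertical_fov'])/2)
    h=c['img'].shape[0]; f=h/2/np.tan(np.radians(c['vertical_fov'])/2)
    c['K']=np.array([[f,0,c['cx']],[0,f,c['cy']],[0,0,1]]);c['D']=np.array(c['D'],float)
    c['R']=cv2.Rodrigues(np.array(c['rvec'],float))[0];c['t']=np.array(c['tvec'],float).ravel()
    c['C']=-c['R'].T@c['t'];return c
def rays(c,uv):
    p=cv2.undistortPoints(np.array(uv,float).reshape(-1,1,2),c['K'],c['D']).reshape(-1,2)
    return np.c_[p,np.ones(len(p))]@c['R']
def onz(c,uv,z):
    d=rays(c,uv);return c['C']+d*((z-c['C'][2])/d[:,2])[:,None]
def cloud(c):
    v,u=np.mgrid[0:400,0:640];d=rays(c,np.c_[u.ravel(),v.ravel()])
    return (c['C']+d*c['range_z'].reshape(-1,1)).reshape(400,640,3)
def proj(c,P):
    return cv2.projectPoints(np.array(P,float).reshape(-1,1,3),np.array(c['rvec'],float),c['t'],c['K'],c['D'])[0].reshape(-1,2)
E
python3 - <<'E'
from h import *
s=r.read_state();print(s)
for n in ['scene','side','wrist']:
    c=cam(n);cv2.imwrite(f'pics/{n}0.png',c['img']);print(n,c['C'],c['R'][2],c['vertical_fov'],c['D'])
E
```

```text
{'time': 0.0, 'joint_positions': array([ 1.13639882,  0.3328476 , -0.0646873 ,  1.4609574 ,  0.02161054,
        1.34991007, -0.08849314]), 'joint_vel': array([-0.00195709,  0.00023787, -0.00060487, -0.00107809, -0.00050535,
       -0.00071325,  0.0003683 ]), 'joint_torque': array([ 5.22043456e-05, -6.23239660e+01,  2.46683531e-02, -3.89892197e+01,
       -6.12649578e-02,  3.96263378e-02,  1.52885941e-04]), 'ee_pos': array([ 0.2499901 , -0.57240455,  0.22976139]), 'eef_rot': array([ 8.36741733e-01, -5.47597263e-01, -6.18421324e-04, -3.55515501e-04]), 'ft_force': array([ 0.98579371, -0.93289573, -0.11787288]), 'torque': array([-0.07664512, -0.05171844, -0.04151089]), 'width': 0.08735868999422035}
scene [ 1.17020727 -0.30650755  0.55268933] [-0.72049352  0.40098493 -0.56577396] 45.62634520625843 [-0.14213682  0.          0.          0.          0.        ]
side [ 0.32166294 -0.57498531  0.550505  ] [ 0.28478977  0.75829774 -0.58641225] 57.55905310767318 [-0.04112548  0.          0.          0.          0.        ]
wrist [ 0.32586013 -0.54024007  0.38278756] [-0.27377112 -0.11807106 -0.95452009] 68.66366948693914 [-0.02981002  0.          0.          0.          0.        ]
```

View pics/scene0.png

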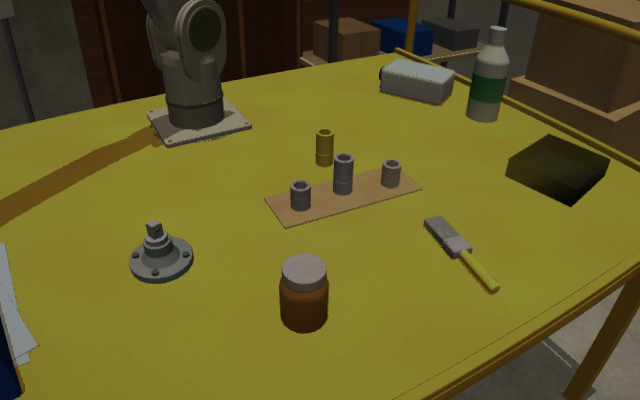

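View pics/side0.png

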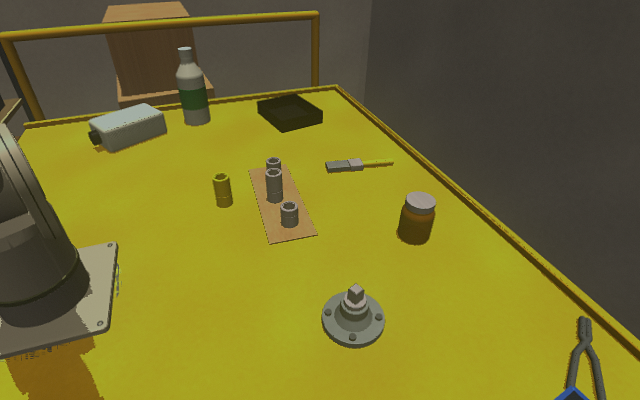

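View pics/wrist0.png

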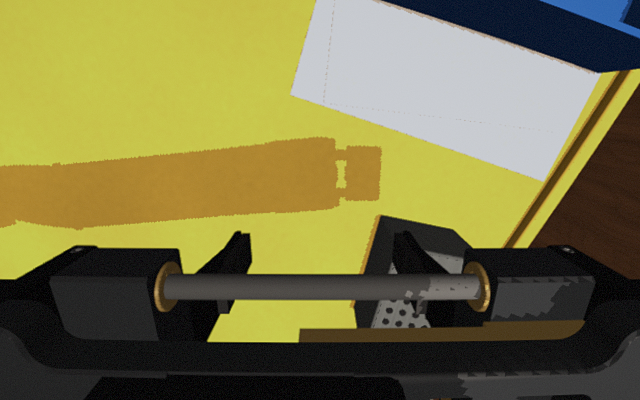

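Candidates (scene px): the tall steel socket in the middle of the card at (343,174), the yellow look-alike at (325,148), and short sockets at (300,195) and (391,174). I choose the middle one. Next I'll check it in a crop and measure the positions.

```bash
python3 - <<'E'
from h import *
for n,seed,b in [('scene',(343,174),(250,120,430,225)),('side',(275,185),(200,140,330,250))]:
    c=cam(n);x0,y0,x1,y1=b
    cv2.imwrite(f'pics/crop_{n}.png',cv2.resize(c['img'][y0:y1,x0:x1],None,fx=4,fy=4,interpolation=cv2.INTER_CUBIC))
    P=cloud(c);
    np.save(f'{n}.npy',P)
    lo,hi=P[...,2],0
    reg={'scene':{'tall':(330,150,356,200),'a':(288,178,314,214),'b':(380,158,404,190),'stand':(125,215,197,282),'jar':(275,252,333,330)},
     'side':{'tall':(264,165,285,205),'a':(278,200,301,230),'stand':(318,280,390,348),'jar':(395,190,438,245)}}[n]
    for k,(a,bb,e,f) in reg.items():
        Q=P[bb:f,a:e].reshape(-1,3);
        zt=np.percentile(Q[:,2],99.5)
        T=Q[Q[:,2]>.03]
        rr=T[T[:,2]<T[:,2].max()-.0]
        # circle fit on outer wall
        lim={'tall':(.02,.08,.02),'a':(.02,.05,.02),'b':(.02,.05,.02),'stand':(.046,.058,.019),'jar':(.03,.07,.036)}[k]
        W=Q[(Q[:,2]>lim[0])&(Q[:,2]<lim[1])]
        from scipy.optimize import least_squares
        # circle of known radius, start shifted behind surface
        d=W.mean(0)[:2]-c['C'][:2];d/=np.linalg.norm(d)
        s=least_squares(lambda p:np.hypot(*(W[:,:2]-p).T)-lim[2],W.mean(0)[:2]+d*lim[2]*.7,loss='soft_l1',f_scale=.001)
        print(n,k,'ztop',zt.round(4),'centre',s.x.round(4),len(W),np.abs(s.fun).mean().round(4))
    if n=='scene':
        m=cv2.inRange(cv2.cvtColor(c['img'],cv2.COLOR_BGR2HSV),(5,40,60),(20,200,255))
        Z=P[...,2]
E
```

```text
scene tall ztop 0.0853 centre [0.4812 0.1594] 576 0.0055
scene a ztop 0.0553 centre [0.4895 0.0562] 325 0.0019
scene b ztop 0.0562 centre [0.5062 0.265 ] 260 0.0021
scene stand ztop 0.0873 centre [ 0.5198 -0.232 ] 239 0.0024
scene jar ztop 0.1037 centre [ 0.7408 -0.0724] 956 0.0005
side tall ztop 0.0853 centre [0.4819 0.1596] 429 0.0119
side a ztop 0.3305 centre [0.4895 0.0561] 229 0.0021
side stand ztop 0.0866 centre [ 0.5183 -0.234 ] 224 0.002
side jar ztop 0.1021 centre [ 0.7426 -0.0727] 504 0.0007
```

View pics/crop_scene.png

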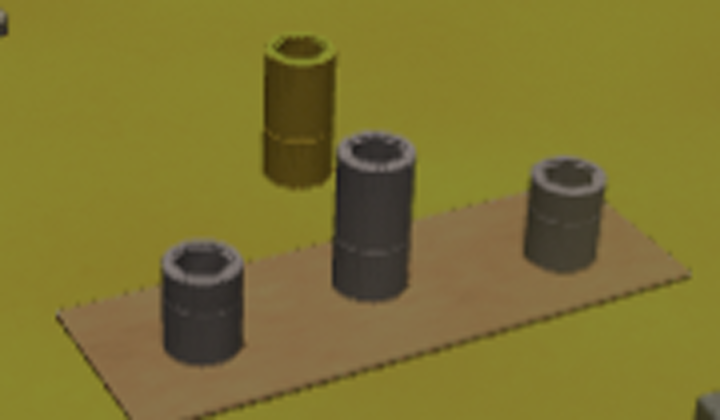

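View pics/crop_side.png

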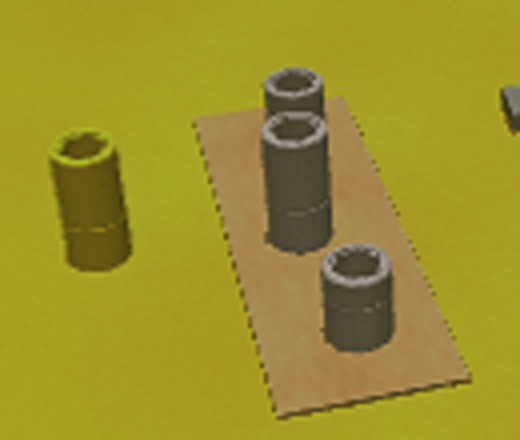

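```bash
python3 - <<'E'
from h import *
from scipy.optimize import least_squares
for n in ['scene','side']:
    c=cam(n);P=np.load(f'{n}.npy')
    x0,y0,x1,y1={'scene':(120,210,200,285),'side':(315,275,390,350)}[n]
    cv2.imwrite(f'pics/st_{n}.png',cv2.resize(c['img'][y0:y1,x0:x1],None,fx=8,fy=8,interpolation=cv2.INTER_CUBIC))
    hsv=cv2.cvtColor(c['img'],cv2.COLOR_BGR2HSV)
    def fit(k,cen,zr,R,rad=.04):
        m=(np.hypot(P[...,0]-cen[0],P[...,1]-cen[1])<rad)&(P[...,2]>zr[0])&(P[...,2]<zr[1])
        W=P[m];
        d=W.mean(0)[:2]-c['C'][:2];d/=np.linalg.norm(d)
        s=least_squares(lambda p:np.hypot(*(W[:,:2]-p).T)-R,W.mean(0)[:2]+d*R*.6,loss='soft_l1',f_scale=.001)
        print(n,k,s.x.round(4),len(W),np.abs(s.fun).mean().round(4))
    fit('tall',(.498,.1606),(.02,.078),.02,.03)
    fit('b',(.506,.265),(.02,.048),.02,.03)
    fit('a',(.4895,.056),(.02,.048),.02,.03)
    fit('yellow',(.44,.16),(.02,.078),.02,.035)
    fit('shoulder',(.519,-.233),(.05,.058),.019,.03)
    fit('neck',(.519,-.233),(.018,.038),.024,.035)
    fit('flange',(.519,-.233),(.003,.011),.055,.07)
    # rim centroids
    for k,cen,z,R in [('tall',(.498,.16),.084,.02),('a',(.4895,.056),.054,.02),('b',(.506,.265),.054,.02)]:
        m=(np.hypot(P[...,0]-cen[0],P[...,1]-cen[1])<.035)&(P[...,2]>z-.002)
        v,u=np.nonzero(m)
        if len(u)<10: continue
        h=cv2.convexHull(np.c_[u,v].astype(np.float32))
        X=onz(c,h.reshape(-1,2),z)[:,:2];(cx,cy),rr=cv2.minEnclosingCircle(X.astype(np.float32));print(' rim',k,round(cx,4),round(cy,4),round(rr,4))
    # square sides and top
    m=(np.hypot(P[...,0]-.519,P[...,1]+.233)<.02)&(P[...,2]>.065)&(P[...,2]<.082)
    W=P[m][:,:2]
    print('sq pts',len(W)); np.save(f'sq_{n}.npy',W)
    m=(np.hypot(P[...,0]-.519,P[...,1]+.233)<.03)&(P[...,2]>.0845)
    T=P[m];print('top',T.mean(0).round(4),len(T),cv2.minAreaRect(T[:,:2].astype(np.float32)*1000))
E
```

```text
scene tall [0.4813 0.1594] 498 0.0013
scene b [0.5061 0.2651] 241 0.0019
scene a [0.4894 0.0562] 295 0.0018
scene yellow [0.4496 0.1654] 29 0.0015
scene shoulder [ 0.5184 -0.232 ] 145 0.0017
scene neck [ 0.5213 -0.2324] 468 0.0027
scene flange [ 0.5176 -0.2321] 240 0.0011
 rim tall 0.4839 0.1584 0.0216
 rim a 0.4909 0.0556 0.0209
 rim b 0.5076 0.2629 0.0213
sq pts 129
top [ 0.5199 -0.2325  0.0864] 71 ((519.1227416992188, -232.203369140625), (17.4675350189209, 16.9169921875), 26.114704132080078)
side tall [0.4811 0.1591] 200 0.0016
side b [0.5056 0.2633] 71 0.0026
side a [0.4895 0.0561] 209 0.0021
side yellow [0.4821 0.1592] 101 0.0007
side shoulder [ 0.519  -0.2329] 110 0.0013
side neck [ 0.5178 -0.235 ] 459 0.0028
side flange [ 0.5193 -0.232 ] 170 0.0005
 rim tall 0.4809 0.1569 0.0215
 rim a 0.4885 0.0545 0.0212
 rim b 0.5058 0.2631 0.0212
sq pts 106
top [ 0.5189 -0.2331  0.0857] 73 ((518.69580078125, -233.2508544921875), (16.04751968383789, 18.10778045654297), 13.1933012008667)
```

```bash
python3 -c "
import cv2,numpy as np
a=cv2.imread('pics/st_scene.png')[:, :400];a=cv2.imread('pics/st_scene.png');b=cv2.imread('pics/st_side.png')
b=cv2.resize(b,(a.shape[1],a.shape[0]));cv2.imwrite('pics/st.png',cv2.resize(np.hstack([a,b]),(800,375)))"
```

```text
(no output)
```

View pics/st.png

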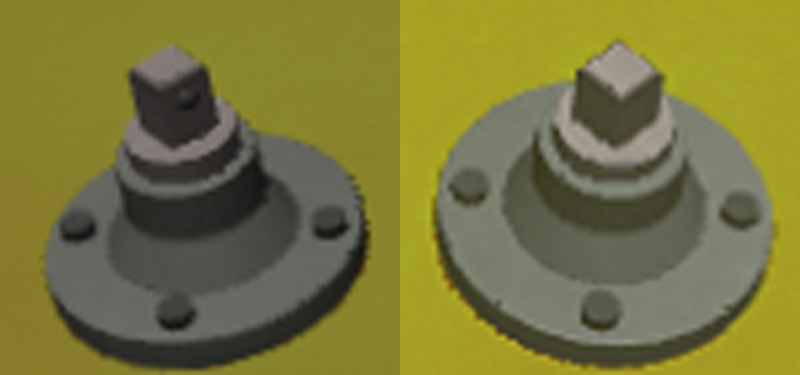

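```bash
python3 - <<'E'
from h import *
from scipy.optimize import minimize
W={}
for n in ['scene','side']:
    c=cam(n);P=np.load(f'{n}.npy')
    box={'scene':(314,128,336,168),'side':(212,172,233,208)}[n]
    Q=P[box[1]:box[3],box[0]:box[2]].reshape(-1,3);Q=Q[(Q[:,2]>.02)&(Q[:,2]<.2)]
    print(n,'yellow',Q.min(0).round(3),Q.max(0).round(3),np.median(Q,0).round(3))
    W=np.load(f'sq_{n}.npy');best=[]
    for a in range(0,90,2):
        t=np.radians(a);R=np.array([[np.cos(t),np.sin(t)],[-np.sin(t),np.cos(t)]])
        def f(p):
            q=np.abs((W-p)@R.T).max(1)-.0095
            return np.minimum(np.abs(q),.003).mean()
        o=minimize(f,[.5188,-.2325],method='Nelder-Mead',options=dict(initial_simplex=[[.5188,-.2325],[.5208,-.2325],[.5188,-.2305]]));best.append((o.fun,a,o.x.round(4)))
    best.sort(key=lambda b:b[0]);print(best[:5])
E
```

```text
scene yellow [0.339 0.139 0.021] [0.482 0.206 0.085] [0.373 0.18  0.061]
[(np.float64(0.0007006460131324657), 20, array([ 0.5177, -0.2318])), (np.float64(0.0007210024957120166), 22, array([ 0.5177, -0.2318])), (np.float64(0.0007332771159563898), 18, array([ 0.5176, -0.2319])), (np.float64(0.0007610862137634526), 24, array([ 0.5179, -0.2316])), (np.float64(0.0007932818724017736), 16, array([ 0.5176, -0.2319]))]
side yellow [0.338 0.166 0.021] [0.378 0.207 0.082] [0.358 0.173 0.06 ]
[(np.float64(0.0003257995968780976), 20, array([ 0.5191, -0.2323])), (np.float64(0.0003406355578363624), 22, array([ 0.5191, -0.2323])), (np.float64(0.00038546768566954335), 18, array([ 0.5191, -0.2323])), (np.float64(0.00040322019890466485), 24, array([ 0.5192, -0.2323])), (np.float64(0.000476553048747723), 16, array([ 0.519 , -0.2324]))]
```

```bash
cat >> h.py <<'E'
from scipy.spatial.transform import Rotation as Ro
def go(x,y,z,yaw):
    "yaw = world angle (deg) of tool x axis"
    s=r.read_state();R=Ro.from_quat(s['eef_rot'])
    a=np.radians(yaw);T=Ro.from_matrix(np.array([[np.cos(a),np.sin(a),0],[np.sin(a),-np.cos(a),0],[0,0,-1]]))
    d=R.inv().apply(np.array([x,y,z])-s['ee_pos'])*1000
    rv=np.degrees((R.inv()*T).as_rotvec())
    X=R.as_matrix()[:,0]
    print('t',round(s['time'],2),'pos',s['ee_pos'].round(4),'yaw',np.degrees(np.arctan2(X[1],X[0])).round(2),'F',np.round(s['ft_force'],2),'M',np.round(s['torque'],3),'w',round(s['width'],4),'q7',round(s['joint_positions'][6],3))
    print('xyz',d.round(1).tolist(),'rot',rv.round(2).tolist())
E
python3 -c "
from h import *
go(.47,-.2,.23,-24)"
```

```text
t 0.45 pos [ 0.2502 -0.5727  0.2305] yaw -66.4 F [ 0.24 -0.32 -0.13] M [ 0.008 -0.013 -0.036] w 0.0872 q7 -0.088
xyz [-253.6, -350.6, 0.5] rot [-0.0, 0.0, -42.4]
```

Emit:
apply_moves(increments=[{"xyz": [-250, -350, 0], "rotation": [0, 0, -42], "grip": 0}, {"xyz": [-250, -350, 0], "rotation": [0, 0, -42], "grip": 0}, {"xyz": [-250, -350, 0], "rotation": [0, 0, -42], "grip": 0}, {"xyz": [-250, -350, 0], "rotation": [0, 0, -42], "grip": 0}, {"xyz": [-250, -350, 0], "rotation": [0, 0, -42], "grip": 0}])

```text
time: 1.08
ee_pos: [0.4112, -0.3028, 0.2308]
eef_rot: [0.978, -0.21, 0.0, 0.0]
ft_force: [0.7, 0.5, 0.3]
width: 0.0869
```

```bash
python3 -c "
from h import *
go(.4815,.159,.2,18)"
```

```text
t 1.07 pos [ 0.4112 -0.3028  0.2308] yaw -24.27 F [0.71 0.54 0.34] M [-0.044 -0.114 -0.063] w 0.0869 q7 0.093
xyz [-125.7, -449.9, 30.6] rot [0.04, -0.03, -42.27]
```

Emit:
apply_moves(increments=[{"xyz": [-126, -450, 30], "rotation": [0, 0, -42.3], "grip": 0}, {"xyz": [-126, -450, 30], "rotation": [0, 0, -42.3], "grip": 0}, {"xyz": [-126, -450, 30], "rotation": [0, 0, -42.3], "grip": 0}, {"xyz": [-126, -450, 30], "rotation": [0, 0, -42.3], "grip": 0}, {"xyz": [-126, -450, 30], "rotation": [0, 0, -42.3], "grip": 0}])

```text
time: 1.7
ee_pos: [0.4576, 0.0057, 0.2109]
eef_rot: [0.987, 0.158, 0.001, 0.001]
ft_force: [1.0, -1.4, -0.7]
width: 0.0869
```

```bash
python3 -c "
from h import *
go(.4815,.159,.2,18)"
```

```text
t 1.7 pos [0.4576 0.0057 0.2109] yaw 18.19 F [ 1.01 -1.43 -0.68] M [ 0.028 -0.116 -0.069] w 0.0869 q7 0.209
xyz [70.5, -138.3, 10.7] rot [0.1, -0.06, 0.19]
```

Emit:
apply_moves(increments=[{"xyz": [70.5, -138, 10], "rotation": [0, 0, 0], "grip": 0}, {"xyz": [70.5, -138, 10], "rotation": [0, 0, 0], "grip": 0}, {"xyz": [70.5, -138, 10], "rotation": [0, 0, 0], "grip": 0}, {"xyz": [70.5, -138, 10], "rotation": [0, 0, 0], "grip": 0}, {"xyz": [70.5, -138, 10], "rotation": [0, 0, 0], "grip": 0}])

```text
time: 2.33
ee_pos: [0.4816, 0.1577, 0.2006]
eef_rot: [0.988, 0.158, 0.0, 0.001]
ft_force: [0.3, -0.1, -0.9]
width: 0.0873
```

```bash
python3 - <<'E'
from h import *
go(.4815,.159,.049,18)
c=cam('wrist');im=c['img'].copy();P=cloud(c)
m=(np.hypot(P[...,0]-.4815,P[...,1]-.159)<.035)&(P[...,2]>.079)&(P[...,2]<.09)
v,u=np.nonzero(m);print(len(u))
if len(u)>20:
    h=cv2.convexHull(np.c_[u,v].astype(np.float32)).reshape(-1,2)
    X=onz(c,h,.084)[:,:2];print(X.min(0),X.max(0),cv2.minEnclosingCircle(X.astype(np.float32)))
cv2.imwrite('pics/w1.png',im)
E
```

```text
t 2.33 pos [0.4816 0.1577 0.2006] yaw 18.14 F [ 0.29 -0.07 -0.85] M [-0.042 -0.12   0.01 ] w 0.0873 q7 -0.193
xyz [0.2, -1.6, 151.6] rot [0.13, -0.04, 0.14]
758
[0.46171302 0.14022908] [0.50103568 0.18017162] ((0.4811721742153168, 0.16026026010513306), 0.020204268395900726)
```

View pics/w1.png

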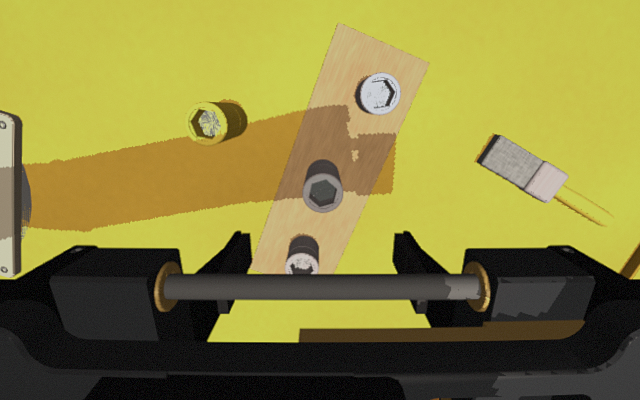

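The tall socket is at (322,188), between the open fingers, with its centre near (0.4813, 0.1597). I'll measure the hex angle as a hint and then descend.

```bash
python3 - <<'E'
from h import *
go(.4813,.1597,.049,18)
c=cam('wrist')
# rectify top plane z=.084 to metric image
s=8 # px/mm
g=np.arange(-25,25,1/s)
gx,gy=np.meshgrid(g,-g)
pts=np.c_[.4813+gx.ravel()/1000,.1597+gy.ravel()/1000,np.full(gx.size,.084)]
uv=proj(c,pts).astype(np.float32).reshape(gx.shape+(2,))
im=cv2.remap(c['img'],uv[...,0],uv[...,1],cv2.INTER_CUBIC)
cv2.imwrite('pics/hex.png',cv2.convertScaleAbs(im,alpha=2.5))
E
```

```text
t 2.38 pos [0.4817 0.1573 0.2007] yaw 18.09 F [-0.14  0.19 -0.24] M [-0.051 -0.164 -0.008] w 0.0871 q7 -0.193
xyz [0.2, -2.8, 151.7] rot [0.14, -0.05, 0.09]
```

View pics/hex.png

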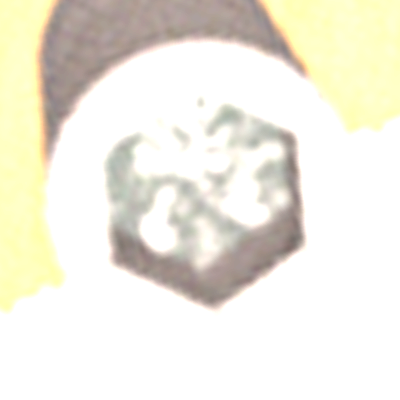

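Emit:
apply_moves(increments=[{"xyz": [0, -2.5, 60], "rotation": [0, 0, 0], "grip": 0}, {"xyz": [0, -2.5, 110], "rotation": [0, 0, 0], "grip": 0}, {"xyz": [0, -2.5, 140], "rotation": [0, 0, 0], "grip": 0}, {"xyz": [0, -2.5, 151], "rotation": [0, 0, 0], "grip": 0}, {"xyz": [0, -2.5, 151], "rotation": [0, 0, 0], "grip": 0}])

```text
time: 3.05
ee_pos: [0.4815, 0.1587, 0.05]
eef_rot: [0.988, 0.156, 0.001, 0.001]
ft_force: [-0.6, 0.1, 0.4]
width: 0.0872
```

```bash
python3 -c "
from h import *
go(.4813,.1597,.049,18)"
```

```text
t 3.05 pos [0.4815 0.1587 0.05  ] yaw 18.01 F [-0.57  0.08  0.45] M [-0.001 -0.199 -0.004] w 0.0872 q7 -0.338
xyz [0.1, -1.0, 1.0] rot [0.15, -0.05, 0.01]
```

Emit:
apply_moves(increments=[{"xyz": [0, -1, 0], "rotation": [0, 0, 0], "grip": 60}, {"xyz": [0, -1, 0], "rotation": [0, 0, 0], "grip": 120}, {"xyz": [0, -1, 0], "rotation": [0, 0, 0], "grip": 255}, {"xyz": [0, -1, 0], "rotation": [0, 0, 0], "grip": 255}, {"xyz": [0, -1, 0], "rotation": [0, 0, 0], "grip": 255}], squeeze=35)

```text
time: 3.68
ee_pos: [0.4812, 0.1596, 0.0501]
eef_rot: [0.988, 0.156, 0.001, 0.001]
ft_force: [0.2, -0.4, 0.4]
width: 0.0449
```

Emit:
apply_moves(increments=[{"xyz": [0, 0, 0], "rotation": [0, 0, 0], "grip": 255}, {"xyz": [0, 0, 0], "rotation": [0, 0, 0], "grip": 255}])

```text
time: 3.92
ee_pos: [0.4812, 0.1597, 0.0501]
eef_rot: [0.988, 0.156, 0.001, 0.001]
ft_force: [0.6, 0.5, 0.2]
width: 0.0394
```

```bash
python3 -c "
from h import *
go(.4813,.1597,.19,18)"
```

```text
t 3.92 pos [0.4812 0.1597 0.0501] yaw 18.01 F [0.6  0.48 0.24] M [ 0.026 -0.222  0.019] w 0.0394 q7 -0.34
xyz [0.2, 0.4, -139.9] rot [0.15, -0.06, 0.01]
```

Emit:
apply_moves(increments=[{"xyz": [0, 0, -25], "rotation": [0, 0, 0], "grip": 255}, {"xyz": [0, 0, -75], "rotation": [0, 0, 0], "grip": 255}, {"xyz": [0, 0, -125], "rotation": [0, 0, 0], "grip": 255}, {"xyz": [0, 0, -140], "rotation": [0, 0, 0], "grip": 255}, {"xyz": [0, 0, -140], "rotation": [0, 0, 0], "grip": 255}])

```text
time: 4.55
ee_pos: [0.4811, 0.1598, 0.19]
eef_rot: [0.988, 0.156, 0.001, 0.001]
ft_force: [-0.6, -0.6, -3.2]
width: 0.0395
```

```bash
python3 - <<'E'
from h import *
go(.5187,-.2323,.19,18)
c=cam('scene');cv2.imwrite('pics/lift.png',c['img'])
E
```

```text
t 4.55 pos [0.4811 0.1598 0.19  ] yaw 17.99 F [-0.63 -0.62 -3.16] M [-0.001 -0.116  0.023] w 0.0395 q7 -0.21
xyz [-85.3, 384.5, 1.2] rot [0.19, -0.09, -0.01]
```

View pics/lift.png

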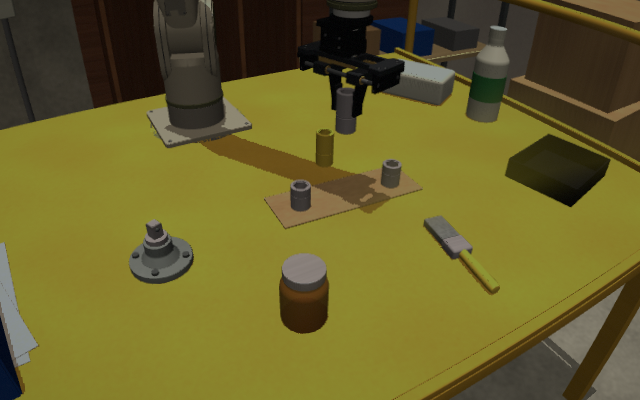

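The socket is lifted: it hangs in the gripper at (346,110) and the middle of the card is empty. Next I'll carry it over the stand with a first yaw of about 33°.

Emit:
apply_moves(increments=[{"xyz": [-85, 384, 0], "rotation": [0, 0, -15], "grip": 255}, {"xyz": [-85, 384, 0], "rotation": [0, 0, -15], "grip": 255}, {"xyz": [-85, 384, 0], "rotation": [0, 0, -15], "grip": 255}, {"xyz": [-85, 384, 0], "rotation": [0, 0, -15], "grip": 255}, {"xyz": [-85, 384, 0], "rotation": [0, 0, -15], "grip": 255}])

```text
time: 5.22
ee_pos: [0.5086, -0.1428, 0.1878]
eef_rot: [0.959, 0.284, -0.001, 0.001]
ft_force: [1.0, 0.4, -2.4]
width: 0.0389
```

```bash
python3 -c "
from h import *
go(.5187,-.2323,.18,33)"
```

```text
t 5.22 pos [ 0.5086 -0.1428  0.1878] yaw 32.99 F [ 0.96  0.38 -2.43] M [ 0.011 -0.233  0.034] w 0.0389 q7 0.659
xyz [-40.2, 80.5, 8.0] rot [0.02, 0.18, -0.01]
```

Emit:
apply_moves(increments=[{"xyz": [-40, 80.5, 8], "rotation": [0, 0.1, 0], "grip": 255}, {"xyz": [-40, 80.5, 8], "rotation": [0, 0.1, 0], "grip": 255}, {"xyz": [-40, 80.5, 8], "rotation": [0, 0.1, 0], "grip": 255}, {"xyz": [-40, 80.5, 8], "rotation": [0, 0.1, 0], "grip": 255}])

```text
time: 5.72
ee_pos: [0.5184, -0.2307, 0.1784]
eef_rot: [0.959, 0.284, -0.001, -0.001]
ft_force: [-0.3, -0.3, -2.2]
width: 0.0395
```

```bash
python3 - <<'E'
from h import *
go(.5187,-.2323,.14,33)
from scipy.optimize import least_squares
for n in ['scene','side']:
    c=cam(n);P=cloud(c);cv2.imwrite(f'pics/ab_{n}.png',c['img'])
    m=(np.hypot(P[...,0]-.5187,P[...,1]+.2323)<.03)&(P[...,2]>.137)&(P[...,2]<.163)
    W=P[m];m0=(np.hypot(P[...,0]-.5187,P[...,1]+.2323)<.024)&(P[...,2]>.055)&(P[...,2]<.2)
    print(n,len(W))
    if len(W)>30:
        d=W.mean(0)[:2]-c['C'][:2];d/=np.linalg.norm(d)
        s=least_squares(lambda p:np.hypot(*(W[:,:2]-p).T)-.02,W.mean(0)[:2]+d*.012,loss='soft_l1',f_scale=.001);print('sock',s.x.round(4),np.abs(s.fun).mean().round(4))
    A=(np.hypot(P[...,0]-.5187,P[...,1]+.2323)<.03)&(P[...,2]>.05)&(P[...,2]<.058)
    W=P[A];print(len(W))
    if len(W)>30:
        d=W.mean(0)[:2]-c['C'][:2];d/=np.linalg.norm(d)
        s=least_squares(lambda p:np.hypot(*(W[:,:2]-p).T)-.019,W.mean(0)[:2]+d*.012,loss='soft_l1',f_scale=.001);print('shoulder',s.x.round(4),np.abs(s.fun).mean().round(4))
E
python3 -c "
import cv2,numpy as np
a=cv2.imread('pics/ab_scene.png')[130:290,70:270];b=cv2.imread('pics/ab_side.png')[190:350,260:460]
cv2.imwrite('pics/ab.png',cv2.resize(np.hstack([a,b]),None,fx=2,fy=2,interpolation=cv2.INTER_CUBIC))"
```

```text
t 5.72 pos [ 0.5184 -0.2307  0.1784] yaw 33.06 F [-0.3  -0.31 -2.19] M [ 0.033 -0.175 -0.005] w 0.0395 q7 0.786
xyz [-0.5, 1.6, 38.4] rot [-0.14, 0.13, 0.06]
scene 379
sock [ 0.5174 -0.2313] 0.0007
161
shoulder [ 0.5185 -0.2319] 0.0019
side 303
sock [ 0.5188 -0.2307] 0.0004
127
shoulder [ 0.519  -0.2329] 0.0016
```

View pics/ab.png

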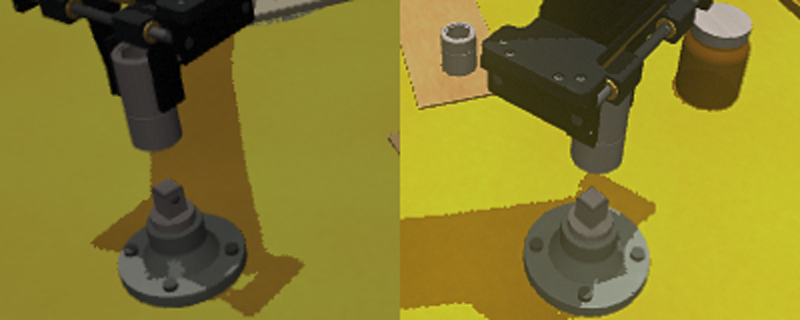

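Emit:
apply_moves(increments=[{"xyz": [-0.4, 1.6, 20], "rotation": [-0.1, 0.1, 0], "grip": 255}, {"xyz": [-0.4, 1.6, 40], "rotation": [-0.1, 0.1, 0], "grip": 255}, {"xyz": [-0.4, 1.6, 44], "rotation": [-0.1, 0.1, 0], "grip": 255}, {"xyz": [-0.4, 1.6, 44], "rotation": [-0.1, 0.1, 0], "grip": 255}])

```text
time: 6.32
ee_pos: [0.5195, -0.2315, 0.1357]
eef_rot: [0.958, 0.285, 0.0, 0.001]
ft_force: [0.1, -0.1, -1.5]
width: 0.0391
```

```bash
python3 -c "
from h import *
go(.5188,-.2323,.13,33)"
```

```text
t 6.33 pos [ 0.5195 -0.2315  0.1357] yaw 33.17 F [ 0.07 -0.13 -1.49] M [ 0.024 -0.142  0.053] w 0.0391 q7 0.768
xyz [-1.0, 0.3, 5.7] rot [0.06, -0.01, 0.17]
```

Emit:
apply_moves(increments=[{"xyz": [-0.7, 0.5, 2], "rotation": [0, 0, 0], "grip": 255}, {"xyz": [-0.7, 0.5, 4], "rotation": [0, 0, 0], "grip": 255}, {"xyz": [-0.7, 0.5, 5.5], "rotation": [0, 0, 0], "grip": 255}, {"xyz": [-0.7, 0.5, 5.5], "rotation": [0, 0, 0], "grip": 255}])

```text
time: 6.82
ee_pos: [0.5191, -0.2323, 0.1302]
eef_rot: [0.958, 0.285, 0.0, 0.0]
ft_force: [-0.1, 0.3, -2.6]
width: 0.0392
```

```bash
python3 -c "
from h import *
go(.5188,-.2323,.127,33)"
```

```text
t 6.83 pos [ 0.5191 -0.2323  0.1302] yaw 33.17 F [-0.14  0.31 -2.61] M [ 0.085 -0.103 -0.003] w 0.0392 q7 0.767
xyz [-0.2, -0.2, 3.2] rot [0.06, -0.0, 0.17]
```

Emit:
apply_moves(increments=[{"xyz": [-0.2, 0, 1], "rotation": [0, 0, 0], "grip": 255}, {"xyz": [-0.2, 0, 2], "rotation": [0, 0, 0], "grip": 255}, {"xyz": [-0.2, 0, 2.5], "rotation": [0, 0, 0], "grip": 255}])

```text
time: 7.2
ee_pos: [0.5193, -0.2326, 0.1284]
eef_rot: [0.958, 0.285, 0.0, 0.001]
ft_force: [-3.3, 0.3, 8.4]
width: 0.0391
```

```bash
python3 -c "
from h import *
go(.5188,-.2323,.125,33)"
```

```text
t 7.2 pos [ 0.5193 -0.2326  0.1284] yaw 33.16 F [-3.26  0.32  8.38] M [0.301 0.659 0.028] w 0.0391 q7 0.766
xyz [-0.3, -0.5, 3.4] rot [0.1, -0.02, 0.16]
```

Emit:
apply_moves(increments=[{"xyz": [-0.4, -0.4, 0.5], "rotation": [0, 0, 3], "grip": 255}, {"xyz": [-0.4, -0.4, 0.5], "rotation": [0, 0, 6], "grip": 255}, {"xyz": [-0.4, -0.4, 0.5], "rotation": [0, 0, 9], "grip": 255}])

```text
time: 7.58
ee_pos: [0.5187, -0.2322, 0.128]
eef_rot: [0.978, 0.209, 0.0, 0.001]
ft_force: [-0.0, 1.2, -2.3]
width: 0.0388
```

```bash
python3 -c "
from h import *
go(.5188,-.2323,.125,33)"
```

```text
t 7.58 pos [ 0.5187 -0.2322  0.128 ] yaw 24.07 F [-0.02  1.2  -2.3 ] M [ 0.204  0.073 -0.004] w 0.0388 q7 0.615
xyz [0.0, 0.1, 3.0] rot [0.08, -0.03, -8.93]
```

Emit:
apply_moves(increments=[{"xyz": [0, 0, 0.7], "rotation": [0, 0, 0], "grip": 255}, {"xyz": [0, 0, 1.4], "rotation": [0, 0, 0], "grip": 255}])

```text
time: 7.82
ee_pos: [0.5189, -0.2322, 0.1271]
eef_rot: [0.978, 0.209, 0.001, 0.001]
ft_force: [-2.8, 1.6, 9.2]
width: 0.0392
```

```bash
python3 -c "
from h import *
go(.5187,-.2323,.125,33)"
```

```text
t 7.83 pos [ 0.5189 -0.2322  0.1271] yaw 24.14 F [-2.78  1.56  9.15] M [ 0.421  0.721 -0.023] w 0.0392 q7 0.615
xyz [-0.3, 0.0, 2.1] rot [0.11, -0.04, -8.86]
```

Emit:
apply_moves(increments=[{"xyz": [-0.2, 0, 0.3], "rotation": [0, 0, -4], "grip": 255}, {"xyz": [-0.2, 0, 0.3], "rotation": [0, 0, -8], "grip": 255}])

```text
time: 8.07
ee_pos: [0.5189, -0.232, 0.1274]
eef_rot: [0.96, 0.278, 0.001, 0.001]
ft_force: [-3.2, 1.4, 6.4]
width: 0.0393
```

```bash
python3 -c "
from h import *
go(.5187,-.2323,.125,33)"
```

```text
t 8.07 pos [ 0.5189 -0.232   0.1274] yaw 32.33 F [-3.23  1.35  6.36] M [ 0.576  0.673 -0.217] w 0.0393 q7 0.752
xyz [-0.3, 0.1, 2.4] rot [0.12, -0.05, -0.67]
```

Emit:
apply_moves(increments=[{"xyz": [-0.2, -0.4, 0], "rotation": [0, 0, 5], "grip": 255}, {"xyz": [-0.2, -0.4, 0.2], "rotation": [0, 0, 10], "grip": 255}, {"xyz": [-0.2, -0.4, 0.4], "rotation": [0, 0, 15], "grip": 255}])

```text
time: 8.45
ee_pos: [0.5186, -0.2319, 0.1268]
eef_rot: [0.989, 0.15, 0.001, 0.001]
ft_force: [-0.5, 0.2, -2.0]
width: 0.0397
```

```bash
python3 -c "
from h import *
go(.5183,-.2318,.125,3)"
```

```text
t 8.45 pos [ 0.5186 -0.2319  0.1268] yaw 17.23 F [-0.51  0.17 -1.96] M [ 0.083 -0.153  0.006] w 0.0397 q7 0.5
xyz [-0.2, -0.2, 1.8] rot [0.1, -0.1, 14.23]
```

Emit:
apply_moves(increments=[{"xyz": [-0.1, -0.1, 0.4], "rotation": [0, 0, 2], "grip": 255}, {"xyz": [-0.1, -0.1, 0.9], "rotation": [0, 0, 4], "grip": 255}])

```text
time: 8.7
ee_pos: [0.5185, -0.2318, 0.1258]
eef_rot: [0.993, 0.115, 0.001, 0.001]
ft_force: [0.2, 0.5, -0.5]
width: 0.0396
```

```bash
python3 -c "
from h import *
go(.5183,-.2318,.125,3)"
```

```text
t 8.7 pos [ 0.5185 -0.2318  0.1258] yaw 13.21 F [ 0.17  0.48 -0.49] M [ 0.14  -0.183 -0.056] w 0.0396 q7 0.432
xyz [-0.2, -0.0, 0.8] rot [0.09, -0.11, 10.21]
```

Going deeper with no force (underside about 6.3 mm below the tip). I'll keep turning and pressing lightly.

Emit:
apply_moves(increments=[{"xyz": [0, 0, 0.4], "rotation": [0, 0, 2], "grip": 255}, {"xyz": [0, 0, 0.8], "rotation": [0, 0, 4], "grip": 255}])

```text
time: 8.95
ee_pos: [0.5185, -0.2318, 0.125]
eef_rot: [0.997, 0.079, 0.001, 0.001]
ft_force: [-1.3, 0.2, -1.5]
width: 0.0392
```

```bash
python3 -c "
from h import *
go(.5183,-.2318,.123,3)"
```

```text
t 8.95 pos [ 0.5185 -0.2318  0.125 ] yaw 9.11 F [-1.33  0.25 -1.45] M [ 0.104 -0.173  0.064] w 0.0392 q7 0.364
xyz [-0.2, -0.0, 2.0] rot [0.08, -0.11, 6.11]
```

Emit:
apply_moves(increments=[{"xyz": [-0.1, 0, 0.5], "rotation": [0, 0, 2.5], "grip": 255}, {"xyz": [-0.1, 0, 1], "rotation": [0, 0, 5], "grip": 255}])

```text
time: 9.2
ee_pos: [0.5182, -0.2319, 0.1237]
eef_rot: [0.999, 0.035, 0.001, 0.001]
ft_force: [-0.4, -0.5, -3.3]
width: 0.0398
```

```bash
python3 -c "
from h import *
go(.5183,-.2318,.123,3)"
```

```text
t 9.2 pos [ 0.5182 -0.2319  0.1237] yaw 3.97 F [-0.36 -0.53 -3.33] M [ 0.034 -0.126  0.016] w 0.0398 q7 0.278
xyz [0.1, -0.0, 0.7] rot [0.07, -0.09, 0.97]
```

Now 8.4 mm below the tip with no load, so the square is in. Next I'll press down to the ball.

Emit:
apply_moves(increments=[{"xyz": [0, 0, 0.6], "rotation": [0, 0, 0.5], "grip": 255}, {"xyz": [0, 0, 1.2], "rotation": [0, 0, 0.5], "grip": 255}])

```text
time: 9.45
ee_pos: [0.5184, -0.2318, 0.1225]
eef_rot: [1.0, 0.031, 0.001, 0.001]
ft_force: [1.0, 0.7, -2.3]
width: 0.0392
```

```bash
python3 -c "
from h import *
go(.5183,-.2318,.121,3)"
```

```text
t 9.45 pos [ 0.5184 -0.2318  0.1225] yaw 3.5 F [ 1.    0.74 -2.32] M [ 0.133 -0.437  0.043] w 0.0392 q7 0.269
xyz [-0.1, -0.0, 1.5] rot [0.07, -0.11, 0.5]
```

Emit:
apply_moves(increments=[{"xyz": [0, 0, 0.6], "rotation": [0, 0, 0], "grip": 255}, {"xyz": [0, 0, 1.2], "rotation": [0, 0, 0], "grip": 255}])

```text
time: 9.7
ee_pos: [0.5188, -0.2317, 0.1215]
eef_rot: [1.0, 0.031, 0.001, 0.001]
ft_force: [1.8, 1.4, -0.9]
width: 0.0393
```

```bash
python3 -c "
from h import *
go(.5183,-.2318,.121,3)"
```

```text
t 9.7 pos [ 0.5188 -0.2317  0.1215] yaw 3.52 F [ 1.79  1.39 -0.94] M [ 0.256 -0.601  0.003] w 0.0393 q7 0.269
xyz [-0.5, 0.0, 0.5] rot [0.08, -0.16, 0.52]
```

Emit:
apply_moves(increments=[{"xyz": [0, 0, 0.5], "rotation": [0, 0, 0], "grip": 255}, {"xyz": [0, 0, 1.0], "rotation": [0, 0, 0], "grip": 255}, {"xyz": [0, 0, 1.5], "rotation": [0, 0, 0], "grip": 255}])

```text
time: 10.07
ee_pos: [0.5192, -0.2316, 0.1203]
eef_rot: [1.0, 0.031, 0.002, 0.001]
ft_force: [2.0, 0.8, 1.3]
width: 0.0394
```

```bash
python3 -c "
from h import *
go(.5188,-.2318,.119,3)"
```

```text
t 10.07 pos [ 0.5192 -0.2316  0.1203] yaw 3.54 F [2.01 0.78 1.25] M [ 0.345 -0.708  0.098] w 0.0394 q7 0.268
xyz [-0.4, 0.1, 1.3] rot [0.09, -0.21, 0.54]
```

Emit:
apply_moves(increments=[{"xyz": [0, 0, 0.5], "rotation": [0, 0.1, 0], "grip": 255}, {"xyz": [0, 0, 1.0], "rotation": [0, 0.1, 0], "grip": 255}, {"xyz": [0, 0, 1.5], "rotation": [0, 0.1, 0], "grip": 255}])

```text
time: 10.45
ee_pos: [0.5193, -0.2319, 0.1193]
eef_rot: [1.0, 0.031, 0.003, 0.001]
ft_force: [-0.9, 1.1, 7.0]
width: 0.0393
```

```bash
python3 -c "
from h import *
go(.5188,-.2318,.117,3)"
```

```text
t 10.45 pos [ 0.5193 -0.2319  0.1193] yaw 3.53 F [-0.88  1.11  7.04] M [ 0.257 -0.051  0.047] w 0.0393 q7 0.268
xyz [-0.5, -0.1, 2.3] rot [0.12, -0.32, 0.53]
```

Emit:
apply_moves(increments=[{"xyz": [-0.2, 0, 0.6], "rotation": [0, -0.2, 0], "grip": 255}, {"xyz": [-0.2, 0, 1.1], "rotation": [0, -0.2, 0], "grip": 255}])

```text
time: 10.7
ee_pos: [0.5194, -0.232, 0.1186]
eef_rot: [1.0, 0.031, 0.001, 0.001]
ft_force: [1.3, 1.0, 4.3]
width: 0.0394
```

```bash
python3 -c "
from h import *
go(.5188,-.2318,.117,3)"
```

```text
t 10.7 pos [ 0.5194 -0.232   0.1186] yaw 3.53 F [1.27 1.04 4.31] M [ 0.28  -0.475  0.046] w 0.0394 q7 0.266
xyz [-0.6, -0.2, 1.6] rot [0.14, -0.16, 0.53]
```

Emit:
apply_moves(increments=[{"xyz": [0, 0, 0.6], "rotation": [0, 0, 0], "grip": 255}, {"xyz": [0, 0, 1.2], "rotation": [0, 0, 0], "grip": 255}, {"xyz": [0, 0, 1.6], "rotation": [0, 0, 0], "grip": 255}])

```text
time: 11.08
ee_pos: [0.5194, -0.232, 0.117]
eef_rot: [1.0, 0.031, 0.002, 0.001]
ft_force: [1.2, 0.2, 4.9]
width: 0.0393
```

```bash
python3 -c "
from h import *
go(.519,-.2318,.106,3)"
```

```text
t 11.07 pos [ 0.5194 -0.232   0.117 ] yaw 3.53 F [1.18 0.17 4.88] M [ 0.221 -0.418  0.045] w 0.0393 q7 0.265
xyz [-0.4, -0.3, 10.9] rot [0.15, -0.17, 0.53]
```

Emit:
apply_moves(increments=[{"xyz": [0, 0, 0.8], "rotation": [0, 0, 0], "grip": 255}, {"xyz": [0, 0, 1.6], "rotation": [0, 0, 0], "grip": 255}, {"xyz": [0, 0, 2.4], "rotation": [0, 0, 0], "grip": 255}, {"xyz": [0, 0, 3.2], "rotation": [0, 0, 0], "grip": 255}])

```text
time: 11.58
ee_pos: [0.5194, -0.232, 0.1137]
eef_rot: [1.0, 0.031, 0.001, 0.001]
ft_force: [0.6, 0.7, 2.9]
width: 0.0396
```

```bash
python3 -c "
from h import *
go(.519,-.2318,.106,3)"
```

```text
t 11.57 pos [ 0.5194 -0.232   0.1137] yaw 3.53 F [0.62 0.67 2.87] M [ 0.209 -0.348  0.005] w 0.0396 q7 0.264
xyz [-0.4, -0.3, 7.7] rot [0.14, -0.17, 0.53]
```

Emit:
apply_moves(increments=[{"xyz": [0, 0, 0.9], "rotation": [0, 0, 0], "grip": 255}, {"xyz": [0, 0, 1.8], "rotation": [0, 0, 0], "grip": 255}, {"xyz": [0, 0, 2.7], "rotation": [0, 0, 0], "grip": 255}, {"xyz": [0, 0, 3.6], "rotation": [0, 0, 0], "grip": 255}])

```text
time: 12.08
ee_pos: [0.5194, -0.232, 0.1097]
eef_rot: [1.0, 0.031, 0.001, 0.001]
ft_force: [2.8, 1.6, -2.1]
width: 0.0394
```

```bash
python3 -c "
from h import *
go(.519,-.2318,.106,3)"
```

```text
t 12.07 pos [ 0.5194 -0.232   0.1097] yaw 3.53 F [ 2.76  1.6  -2.1 ] M [ 0.151 -0.857  0.016] w 0.0394 q7 0.262
xyz [-0.4, -0.2, 3.7] rot [0.13, -0.16, 0.53]
```

Emit:
apply_moves(increments=[{"xyz": [-0.2, 0, 0.8], "rotation": [0, 0, 0], "grip": 255}, {"xyz": [-0.2, 0, 1.6], "rotation": [0, 0, 0], "grip": 255}, {"xyz": [-0.2, 0, 2.4], "rotation": [0, 0, 0], "grip": 255}])

```text
time: 12.45
ee_pos: [0.5185, -0.2319, 0.1068]
eef_rot: [1.0, 0.031, 0.001, 0.001]
ft_force: [0.6, 0.1, -3.6]
width: 0.0394
```

```bash
python3 -c "
from h import *
go(.519,-.2318,.106,3)"
```

```text
t 12.45 pos [ 0.5185 -0.2319  0.1068] yaw 3.52 F [ 0.62  0.1  -3.59] M [ 0.174 -0.344 -0.007] w 0.0394 q7 0.261
xyz [0.5, -0.1, 0.8] rot [0.1, -0.07, 0.52]
```

Emit:
apply_moves(increments=[{"xyz": [0, 0, 0.5], "rotation": [0, 0, 0], "grip": 255}, {"xyz": [0, 0, 1.0], "rotation": [0, 0, 0], "grip": 255}, {"xyz": [0, 0, 1.3], "rotation": [0, 0, 0], "grip": 255}])

```text
time: 12.82
ee_pos: [0.5183, -0.232, 0.106]
eef_rot: [1.0, 0.031, 0.0, 0.001]
ft_force: [-2.4, 1.0, 7.5]
width: 0.0395
```

```bash
python3 - <<'E'
from h import *
go(.519,-.2318,.106,3)
for n in ['scene','side']:
    c=cam(n);b={'scene':(90,150,240,285),'side':(290,210,440,345)}[n]
    cv2.imwrite(f'pics/s_{n}.png',cv2.resize(c['img'][b[1]:b[3],b[0]:b[2]],None,fx=4,fy=4,interpolation=cv2.INTER_CUBIC))
E
```

```text
t 12.82 pos [ 0.5183 -0.232   0.106 ] yaw 3.52 F [-2.45  1.01  7.49] M [ 0.464  0.815 -0.023] w 0.0395 q7 0.26
xyz [0.7, -0.2, 0.0] rot [0.12, -0.05, 0.52]
```

View pics/s_scene.png

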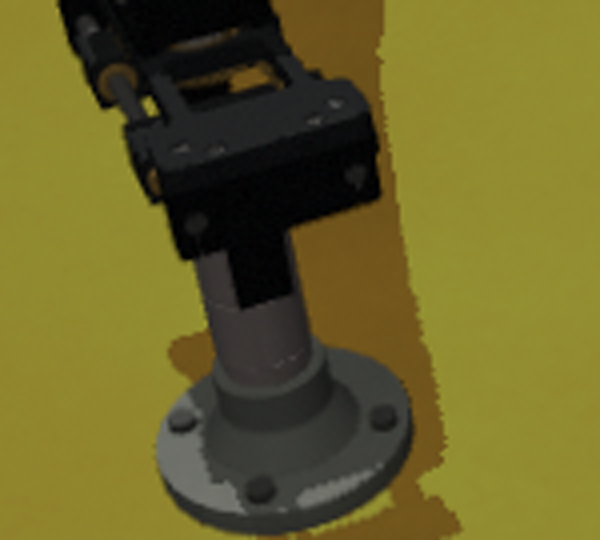

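The shoulder stop is felt at TCP z = 0.106, which matches the expected seat height, and the picture shows the socket down on the neck. I'll give one firmer but gentle push to confirm.

Emit:
apply_moves(increments=[{"xyz": [0, 0, 0.5], "rotation": [0, 0, 0], "grip": 255}, {"xyz": [0, 0, 1.1], "rotation": [0, 0, 0], "grip": 255}, {"xyz": [0, 0, 1.1], "rotation": [0, 0, 0], "grip": 255}])

```text
time: 13.3
ee_pos: [0.5184, -0.232, 0.106]
eef_rot: [1.0, 0.031, 0.0, 0.001]
ft_force: [-3.9, 2.3, 11.2]
width: 0.0391
```

Emit:
apply_moves(increments=[{"xyz": [0, 0, 0], "rotation": [0, 0, 0], "grip": 255}, {"xyz": [0, 0, -0.3], "rotation": [0, 0, 0], "grip": 255}])

```text
time: 13.55
ee_pos: [0.5183, -0.2321, 0.1061]
eef_rot: [1.0, 0.031, 0.0, 0.001]
ft_force: [-0.0, 1.8, -1.0]
width: 0.0394
```

Emit:
apply_moves(increments=[{"xyz": [0, 0, 0], "rotation": [0, 0, 0], "grip": 120}, {"xyz": [0, 0, 0], "rotation": [0, 0, 0], "grip": 60}, {"xyz": [0, 0, 0], "rotation": [0, 0, 0], "grip": 0}, {"xyz": [0, 0, 0], "rotation": [0, 0, 0], "grip": 0}, {"xyz": [0, 0, 0], "rotation": [0, 0, 0], "grip": 0}])

```text
time: 14.18
ee_pos: [0.5183, -0.2321, 0.1061]
eef_rot: [1.0, 0.031, 0.0, 0.001]
ft_force: [0.7, -1.0, -0.2]
width: 0.0781
```

Open. I'll retreat straight up.

Emit:
apply_moves(increments=[{"xyz": [0, 0, 0], "rotation": [0, 0, 0], "grip": 0}, {"xyz": [0, 0, -30], "rotation": [0, 0, 0], "grip": 0}, {"xyz": [0, 0, -80], "rotation": [0, 0, 0], "grip": 0}, {"xyz": [0, 0, -130], "rotation": [0, 0, 0], "grip": 0}, {"xyz": [0, 0, -130], "rotation": [0, 0, 0], "grip": 0}])

```text
time: 14.8
ee_pos: [0.5201, -0.2322, 0.2404]
eef_rot: [1.0, 0.031, 0.004, 0.003]
ft_force: [0.4, 0.2, 0.2]
width: 0.0869
```

```bash
python3 - <<'E'
from h import *
from scipy.optimize import least_squares
go(.519,-.2318,.236,3)
for n in ['scene','side','wrist']:
    c=cam(n);P=cloud(c);cv2.imwrite(f'pics/fin_{n}.png',c['img'])
    D=np.hypot(P[...,0]-.5187,P[...,1]+.2321)
    m=(D<.03)&(P[...,2]>.07)&(P[...,2]<.19)
    W=P[m];print(n,len(W))
    if len(W)<50: continue
    T=W[W[:,2]<.15];print('top z',np.percentile(T[:,2],[50,90,98,99.5]).round(4))
    rim=W[(W[:,2]>.137)&(W[:,2]<.145)];print('rim mean z',np.median(rim[:,2]).round(4),len(rim))
    for lo,hi in [(.068,.1),(.105,.135)]:
        V=W[(W[:,2]>lo)&(W[:,2]<hi)]
        if len(V)<30: continue
        d=V.mean(0)[:2]-c['C'][:2];d/=np.linalg.norm(d)
        s=least_squares(lambda p:np.hypot(*(V[:,:2]-p).T)-.02,V.mean(0)[:2]+d*.012,loss='soft_l1',f_scale=.001);print(lo,s.x.round(4),np.abs(s.fun).mean().round(4))
E
```

```text
t 14.8 pos [ 0.5201 -0.2322  0.2404] yaw 3.52 F [0.39 0.24 0.21] M [-0.02  -0.068  0.005] w 0.0869 q7 0.309
xyz [-1.1, -0.5, 4.4] rot [0.35, -0.4, 0.52]
scene 1179
top z [0.1162 0.1395 0.1409 0.1415]
rim mean z 0.1397 214
0.068 [ 0.5171 -0.2324] 0.0008
0.105 [ 0.5176 -0.2323] 0.0018
side 1123
top z [0.1206 0.1395 0.1405 0.1413]
rim mean z 0.1394 249
0.068 [ 0.5186 -0.2326] 0.0004
0.105 [ 0.5183 -0.2333] 0.0025
wrist 1960
top z [0.1293 0.1389 0.1396 0.1399]
rim mean z 0.1383 766
0.068 [ 0.5184 -0.2325] 0.0001
0.105 [ 0.5281 -0.2243] 0.0055
```

View pics/fin_scene.png

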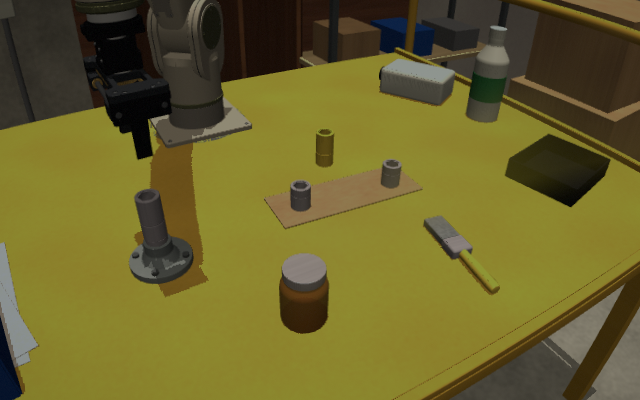

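View pics/fin_side.png

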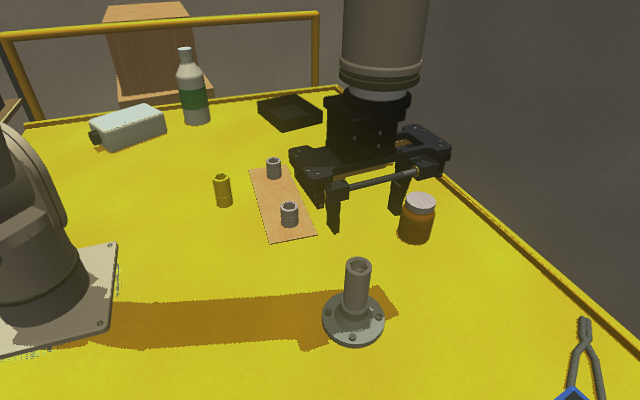

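The socket stands upright on the stand (scene (151,220), side (357,285)), with its rim at 0.139 to 0.140 m against 0.140 m expected. The other sockets, jar and brush are unmoved, and the gripper is clear. I'll hand in.

```bash
python3 -c "
from h import *
print(r.close_job())"
```

```text
the job is handed in; nothing more can be done
None
```

The tall steel socket is on the stand's square drive, pushed home against the shoulder, and released. I handed the job in at about 15 s of the 72 s allowed; no verdict is reported.

**How it went:** I felt for the square by turning the socket under light pressure (about 11 N at most). It dropped in near 4° tool yaw. I then eased it over the spring ball, with readings up to about 9.5 N of downward push. The push force fell away as it reached the shoulder, which I took as the click. A last push of about 14 N did not move it any lower.

**Last checks:**
- **Seat height:** the socket stopped where the shoulder should be. Its rim measured 0.138–0.140 m across the three cameras, against 0.140 m expected.
- **Centring:** it is within about 1–2 mm of the stand's axis, and looks upright in both fixed views.
- **Bystanders and gripper:** the short sockets, yellow look-alike, jar and brush look unmoved in the pictures. The gripper is open, about 90 mm above the socket, and reads no contact force.

**One disagreement:** the wrist camera's circle fit on the upper part of the socket was off by about 10 mm, with a poor fit (5.5 mm mean error). I set it aside because the two fixed cameras, and the wrist camera's own fit on the lower part, agreed to within 1.5 mm.

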